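# Clamp the aligned mirror: bring the fork up, screw the lever bolt snug and fold its lever

### The arm

A 6-joint arm with a two-finger parallel gripper is mounted at the origin on the work surface. World frame = base frame: x ahead of the robot, y to its left, z up, the work surface at z = 0. Lengths are in m, angles in rad, forces in N, time in s.
With the tool pointing down it reaches from about 0.35 to 0.975 m from the base axis. Payload 4.9 kg.
Tool frame: the origin (TCP) lies midway between the tips of the shut fingers; the grasp point (between the pads) lies 19 mm behind it; z points along the fingers, y is the direction in which the jaws open and shut (so a half turn about z gives the same grasp; the last joint's range is limited). The gripper opens to 85 mm and grips with 20 to 120 N. Pads are 22 mm wide; open, the fingers measure 114 mm over their backs; the gripper's body (76 mm by 85 mm) begins 54 mm behind the grasp point. The pads swing forward as they close: fully open they stand 13 mm farther back than shut.
Start: joints at [1.068, 0.053, 1.613, -0, 1.476, -0.119], TCP at [0.234, 0.58, 0.231] pointing down, gripper open.
Joint ranges: [-3.01, 3.01], [-1.01, 2.22], [0.06, 2.58], [-1.02, 4.17], [0.09, 2.62], [-3.14, 3.14]. Speed limits (rad/s): [2.57, 2.57, 3.14, 3.14, 3.14, 3.14].

### API

Orientations are given as a unit quaternion [w, x, y, z].
In Python, from plant import manip, cams gives the robot as it stands.
- The arm moves only by the tool jog_arm, never from a script. Its argument "targets" is a list of rows, each a list of 4 numbers: the shift along the tool's x, y, z in m, then the turn about the tool's z in degrees. A call has 1 to 5 rows; each row is the pose to reach, as a shift and turn from the pose commanded when the call began, along the tool's axes at that moment; what a row does not reach only later rows make up. A row lasts 1/12 s, in which the tool goes at most 41.7 mm and 7.16 degrees, less where a joint would pass 70% of its speed; a pose out of reach is approached as far as the arm can. A call with a gripper value outside its range is refused whole. "fingers" is the opening, from 0 (shut) to 1 (fully open), set as the call begins (left out, the last holds). The fingers move at their own pace and stop on an object; the grip force is fixed at half the most. Time passes only in rows, so rows that repeat a pose let the fingers close. It gives the time, the measured TCP pose, the force and the opening at its end, in the units of the state.
- manip.state(): the state, without advancing time (a new reading comes with each control period).
- cams.grab_frame(name): name is "side" or "top" or "wrist"; returns the picture (384x512x3 uint8, red, green, blue); there is no depth.
- cams.get_calibration(name): a dict with "camera_matrix" (3x3 intrinsics, pixels), "distortion" ([k1, k2, p1, p2, k3] as OpenCV has them; the pictures are not rectified), "cam_to_world" (4x4, takes a point from camera to world coordinates). Camera axes: x right, y up, looking along -z (the intrinsics and any distortion apply to the point x, -y, -z); pixel columns grow to the right and rows downward; lengths in m; the calibration is good to about 2 mm. A picture is of the moment at which its call begins: read the wrist's pose just before it. get_calibration takes no time and is no camera call; for the wrist camera it gives the pose at the moment of the call.
- manip.job_done(): hands the job in, once; it reports no verdict.
The state is a dict: "time": time; "joint_pos": joint angles; "joint_vel": joint speeds; "joint_efforts": joint torques, N m; "tool_pos": TCP position; "tool_rot": TCP orientation; "contact_force": force on the tool from outside, world axes, zero at the start; "ft_torque": the same for the moment, N m; "gripper_width": opening from 0.0 (shut) to 1.0 (fully open).
Only numpy, scipy, OpenCV 4.12 (cv2) and the standard library are available. Lean on these libraries where they do the work, as an engineer would, in place of code of your own. Each camera call takes 0.05 s, during which the arm holds its last target. There are 200 camera calls.

### The job

The mirror on the small breadboard has been aligned and now has to be fixed where it stands, without being shifted or turned. Swing the clamping fork round and slide it forward until its jaw straddles the mirror's post, screw the lever bolt in clockwise until it is snug, and only then fold its lever all the way down to clamp the post's foot. Leave the other optics and tools on and beside the breadboard where they are.

Things in the scene. Friction and masses are not known exactly. Their poses are not given: they have to be found in the camera images.
- board: Aluminium breadboard with a grid of tapped holes, 250 x 250 x 12.7 mm, fixed on the optical table. Origin: middle of its underside, on the table (z = 0); z up. The lever bolt stands in its middle hole: the bolt's axis is the vertical through this origin. The mirror stands on its +x side, its post 70 to 84 mm from the bolt's axis, up to 0.33 rad off the board's x.
- mirror: The aligned mirror, loose on the board's top, 0.55 to 0.9 kg. Steel foot disc 38 mm across, 8 mm thick; round steel post 22 mm across up to 56 mm above the board; then a black square mount 38 mm wide, up to 102 mm above the board, with three steel knobs on its back; nothing reaches over 28 mm from the post's axis. Origin: post's axis at the foot's underside; z up; mirror faces +x.
- mirror_face (a point): Centre of the mirror's front, 20 mm ahead (mirror's +x) of the post's axis and 82 mm above the foot's underside.
- fork: Clamping fork, dark steel bar 12 mm thick, 147 mm long, held by the lever bolt through its long slot. At +x a U-shaped jaw (27 mm inside, 47 mm outside, tips 12 mm ahead of the origin), neck 26 mm wide, tail block at -x. Origin: centre of the jaw on its underside; on the post's axis the jaw straddles the post with 2.5 mm clearance, prongs over the foot's rim. x: tail to jaw; z up.
- fork_tail (a point): Middle of the fork's tail block, 120 mm behind the fork's origin; axes as fork. The block is 22 mm wide across the fork, 41 mm long (94 to 135 mm behind the fork's origin) and 19.5 mm high: its top lies 8 mm above this point, its underside just over the board. A good place to take the fork from above.
- fork_swing (a joint): Swing of the fork about the bolt's axis, rad: 0 = fork's x along the board's x, positive anticlockwise from above, within 1.5 either side. Stays where left; takes 0.05 Nm. Fully drawn back, the jaw swings past the post without touching it (over the foot).
- fork_slide (a joint): Slide of the fork along its own x, m: 0 = drawn back (bolt's axis 38 mm behind the fork's origin), 0.048 = forward (86 mm). Takes about 1.2 N, stays where left. While the bolt is loose the fork's underside stands 0.4 to 1.2 mm above the mirror's foot; it comes down with the screw and presses on the foot at snug; the folded lever locks it.
- bolt (a joint): Turn of the lever bolt about its vertical axis, rad: 0 = screwed in snug (hard stop), positive = unscrewed; clockwise seen from above tightens. Starts 2.6 to 4.4 rad loose. Running friction about 0.05 Nm; it drops 0.4 mm per rad.
- lever (a joint): Fold of the bolt's lever, rad: 0 = straight up (open), 1.53 = folded fully down, level (closed). Starts up to 0.3. Stays where it is left; closing takes 0.13 to 0.23 Nm (about 5 N at the lever's end). The lever turns freely round with the bolt.
- bolt_pin (a point): The lever's cross pin, on the bolt's axis, 47 mm above the table when snug, up to 1.8 mm higher when loose. Turns with the bolt: y along the pin; the lever folds from straight up towards its -x. When snug its axes are the board's, so the lever folds towards the board's -x, away from the mirror and over the fork's tail.
- lever_end (a point): Point on the lever 44 mm from the cross pin. z along the lever from the pin to its end, y along the pin; it folds towards -x. Dark steel bar 16 mm wide (along y), 10 mm thick (4 mm to +x and 6 mm to -x of this point), end 55 mm from the pin; at the pin a round cam hub 18 mm across and 18 mm wide, over a 25 mm steel washer.
- lens: Bystander: lens in a black ring 38 mm across on a short post, foot 32 mm across, 77 mm high, loose on the board. Origin: centre of its foot's underside; z up.
- iris: Bystander: iris diaphragm in a black ring 38 mm across with a small side lever, on a short post, foot 32 mm across, 77 mm high, loose on the board. Origin: centre of its foot's underside; z up.
- driver: Bystander: hand driver with black 75 mm handle (20 mm thick) and thin 85 mm steel blade, lying on the table beside the board. Origin: on the table under the joint of handle and blade; blade along +x.
- case: Bystander: small optics case 60 x 90 x 27 mm, clear with a black lid, lying on the table beside the board. Origin: centre of its underside; long side along y.

How it is judged:
By the outcome, as a careful person would: the job done as asked, in the order asked, and still so for the second after the job is handed in, with the robot touching nothing.
It also fails if it takes over 72 s, if anything falls off the work surface, if the arm or the gripper's body presses on something with over 40 N, if the wrist force passes 120 N, or if a joint passes its speed limit or range.

## Working session

There is one attempt and no reset: what is moved stays moved. The work goes in short steps, Python scripts to look and compute and a tool call to move; the robot and the scene stay as the last step left them, time stands still between calls to the robot, and variables do not carry over. Pictures are saved under pics/ and viewed, about 8 in all and at most 12, crops included, and the job is handed in when it is done.

Besides the shell and the picture viewer there is one more tool, called after "Emit:" as name(argument=value, ...) on one line, values as JSON. jog_arm: Moves the arm, as the interface text tells. Its arguments: {"type":"object","properties":{"targets":{"type":"array"},"fingers":{"type":"number"}},"required":["targets"]}

```bash
mkdir -p pics; cat > h.py <<'E'
import numpy as np, cv2
from plant import manip, cams
from scipy.spatial.transform import Rotation as R
def cal(n):
    c=cams.get_calibration(n); return np.array(c["camera_matrix"],float),np.array(c["distortion"],float),np.array(c["cam_to_world"],float)
def save(n,f,crop=None,s=1):
    im=cams.grab_frame(n)[:,:,::-1]
    cv2.imwrite('pics/raw_'+f,im)
    if crop: x0,y0,x1,y1=crop; im=im[y0:y1,x0:x1]
    cv2.imwrite('pics/'+f,cv2.resize(im,None,fx=s,fy=s,interpolation=cv2.INTER_CUBIC))
def ray(c,u,v):
    K,D,T=c; p=cv2.undistortPoints(np.array([[[u,v]]],float),K,D)[0,0]
    return T[:3,3],T[:3,:3]@np.array([p[0],-p[1],-1])
def atz(c,u,v,z):
    o,d=ray(c,u,v); return o+d*(z-o[2])/d[2]
def proj(c,P):
    K,D,T=c; P=np.atleast_2d(P); q=(P-T[:3,3])@T[:3,:3]*[1,-1,-1]
    return cv2.projectPoints(q.reshape(-1,1,3),np.zeros(3),np.zeros(3),K,D)[0][:,0]
def st():
    s=manip.state(); print({k:np.round(s[k],4).tolist() for k in ("time","tool_pos","tool_rot","contact_force","gripper_width","joint_pos")})
    return s
E
python3 - <<'E'
from h import *
st()
a=cams.grab_frame("top")[:,:,::-1];b=cams.grab_frame("side")[:,:,::-1]
cv2.imwrite('pics/raw_top0.png',a);cv2.imwrite('pics/raw_side0.png',b)
cv2.imwrite('pics/top0.png',cv2.resize(a,(800,600),interpolation=cv2.INTER_CUBIC));cv2.imwrite('pics/side0.png',cv2.resize(b,(800,600),interpolation=cv2.INTER_CUBIC))
for n in("top","side","wrist"): print(n,*[np.round(x,3).tolist() for x in cal(n)])
E
```

```text
{'time': 0.0, 'tool_pos': [0.2337, 0.579, 0.2301], 'tool_rot': [-0.0003, 0.1907, 0.9816, -0.001], 'contact_force': [0.5285, -0.0808, -0.583], 'gripper_width': 1.0048, 'joint_pos': [1.068, 0.0533, 1.6143, -0.0, 1.476, -0.119]}
top [[364.039, 0.0, 250.576], [0.0, 364.039, 190.238], [0.0, 0.0, 1.0]] [-0.042, 0.0, 0.0, 0.0, 0.0] [[0.003, 0.995, -0.097, 0.502], [-0.999, 0.006, 0.034, 0.099], [0.034, 0.097, 0.995, 0.939], [0.0, 0.0, 0.0, 1.0]]
side [[355.134, 0.0, 253.339], [0.0, 355.134, 195.572], [0.0, 0.0, 1.0]] [0.019, 0.0, 0.0, 0.0, 0.0] [[-0.972, 0.148, -0.183, 0.471], [-0.235, -0.622, 0.747, 0.622], [-0.003, 0.769, 0.64, 0.555], [0.0, 0.0, 0.0, 1.0]]
wrist [[298.469, 0.0, 254.655], [0.0, 298.469, 188.238], [0.0, 0.0, 1.0]] [-0.015, 0.0, 0.0, 0.0, 0.0] [[0.373, -0.895, -0.243, 0.171], [0.928, 0.36, 0.1, 0.604], [-0.002, -0.263, 0.965, 0.374], [0.0, 0.0, 0.0, 1.0]]
```

View pics/top0.png

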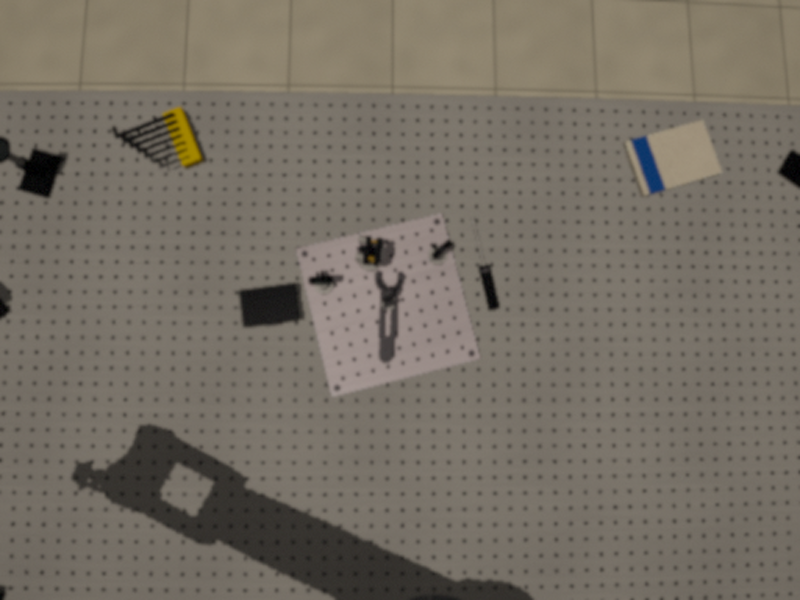

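View pics/side0.png

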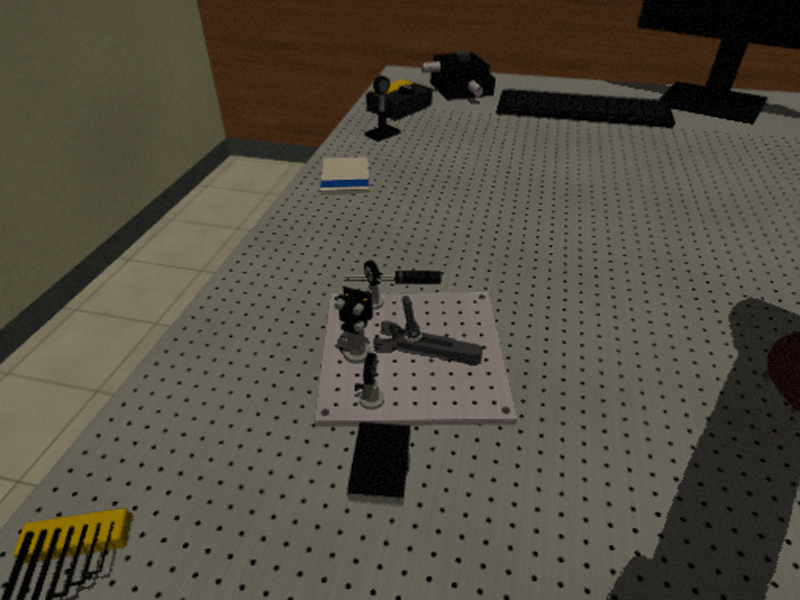

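Top view (800-scale): the board corners are at (298,248), (441,213), (478,357) and (332,397). The fork runs from its tail at (386,358) to its jaw at (390,280), the mirror is near (376,250), the lens and iris are at (325,279) and (442,250), and the driver is on the right. In the side view the lever stands nearly upright.

```bash
python3 - <<'E'
from h import *
c=cal("top");k=512/800
P=[atz(c,u*k,v*k,.0127) for u,v in((298,248),(441,213),(478,357),(332,397))]
m=np.mean(P,0);P=np.array(P);print(P.round(4).tolist(),m.round(4))
e=[P[0]-P[1],P[3]-P[2]];f=[P[0]-P[3],P[1]-P[2]]
print([np.arctan2(-v[0],v[1]) for v in e],[np.arctan2(v[1],v[0]) for v in f],[np.linalg.norm(v) for v in e+f])
for n,u,v,z in(("tail",386,358,.03),("jaw",390,280,.03),("mirtop",374,248,.11),("lens",325,279,.08),("iris",442,250,.08)): print(n,atz(c,u*k,v*k,z).round(4))
s=cal("side")
# board corners from side: FL,FR near...
Q=np.array([atz(s,u*k,v*k,.0127) for u,v in((331,292),(489,292),(515,415),(316,418))]);print(Q.round(4).tolist(),Q.mean(0))
print("foot",atz(s,354*k,352*k,.0207),"lever top",atz(s,407*k,299*k,.1),"tail", atz(s,472*k,352*k,.032))
E
```

```text
[[0.6729, 0.2218, 0.0127], [0.7342, -0.0145, 0.0127], [0.4953, -0.0738, 0.0127], [0.4308, 0.163, 0.0127]] [0.5833 0.0741 0.0127]
[np.float64(0.25382488658056845), np.float64(0.26620818389872597)] [np.float64(0.23841424278185705), np.float64(0.243080152448266)] [np.float64(0.24420390913566745), np.float64(0.245418135529116), np.float64(0.249188748880297), np.float64(0.24613435962062577)]
tail [0.4936 0.0768 0.03  ]
jaw [0.6187 0.0708 0.03  ]
mirtop [0.6559 0.0971 0.11  ]
lens [0.6131 0.1711 0.08  ]
iris [ 0.6593 -0.0075  0.08  ]
[[0.7333, -0.0198, 0.0127], [0.4914, -0.0772, 0.0127], [0.4335, 0.1602, 0.0127], [0.6707, 0.2218, 0.0127]] [0.58222071 0.07123372 0.0127    ]
foot [0.65612493 0.10825522 0.0207    ] lever top [0.59011407 0.07463909 0.1       ] tail [0.49853294 0.08245925 0.032     ]
```

Emit:
jog_arm(targets=[[-0.033,-0.023,0.004,0],[-0.066,-0.046,0.008,0],[-0.1,-0.07,0.012,0],[-0.133,-0.093,0.016,0],[-0.166,-0.116,0.02,0]], fingers=0.6)

```text
time: 0.52
tool_pos: [0.3448, 0.408, 0.2105]
tool_rot: [-0.0, 0.19, 0.982, -0.0]
contact_force: [0.3, 0.1, -0.1]
gripper_width: 0.602
```

Emit:
jog_arm(targets=[[-0.033,-0.023,0.004,0],[-0.066,-0.046,0.008,0],[-0.1,-0.07,0.012,0],[-0.133,-0.093,0.016,0],[-0.166,-0.116,0.02,0]])

```text
time: 0.93
tool_pos: [0.4554, 0.2382, 0.1908]
tool_rot: [-0.0, 0.191, 0.982, -0.0]
contact_force: [0.1, -0.4, 0.3]
gripper_width: 0.599
```

Emit:
jog_arm(targets=[[-0.033,-0.023,0.004,-4],[-0.066,-0.046,0.008,-8],[-0.1,-0.07,0.012,-12],[-0.133,-0.093,0.016,-17],[-0.166,-0.116,0.02,-17]])

```text
time: 1.35
tool_pos: [0.5659, 0.0684, 0.1707]
tool_rot: [-0.0, 0.042, 0.999, 0.0]
contact_force: [-0.3, 0.4, 0.4]
gripper_width: 0.604
```

Emit:
jog_arm(targets=[[0,0,0,0],[0,0,0,0]])

```text
time: 1.52
tool_pos: [0.5657, 0.0685, 0.1703]
tool_rot: [-0.001, 0.045, 0.999, 0.0]
contact_force: [-0.4, 0.1, -0.2]
gripper_width: 0.6
```

```bash
python3 - <<'E'
from h import *
st();c=cal("wrist");import pickle;pickle.dump(c,open('w1.pkl','wb'))
save("wrist","w1.png",(120,60,460,315),2.35)
print(proj(c,[[.583,.072,.047],[.583,.072,.1],[.656,.105,.02]]))
E
```

```text
{'time': 1.5167, 'tool_pos': [0.5657, 0.0685, 0.1703], 'tool_rot': [-0.001, 0.0454, 0.999, 0.0001], 'contact_force': [-0.4362, 0.1177, -0.1524], 'gripper_width': 0.6, 'joint_pos': [-0.0102, -0.0314, 1.8013, 0.0002, 1.3737, -1.4902]}
[[260.61442852 201.16773591]
 [261.92900077 222.09657757]
 [296.06046187 254.87093995]]
```

View pics/w1.png

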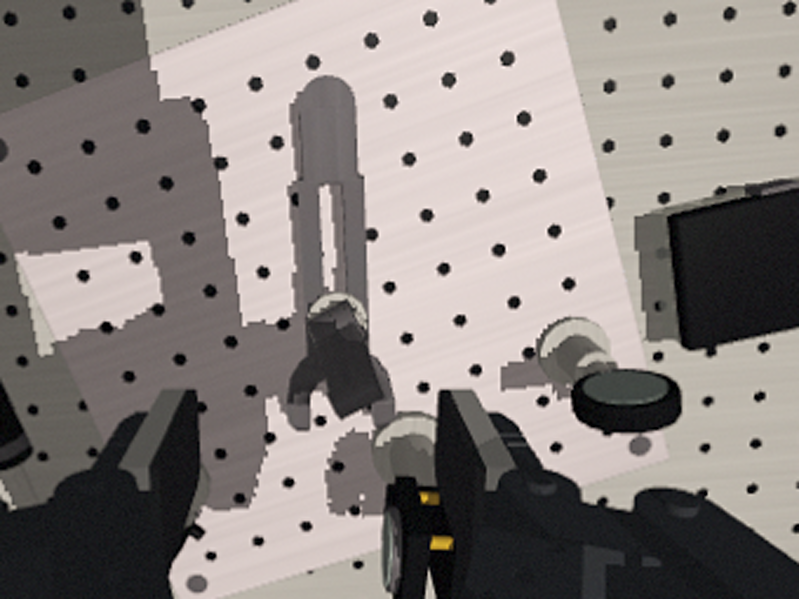

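The wrist view (crop scale 2.35) shows the tail from (327,76) to (327,182), about 300–356 wide, and the washer and hub near (337,315). The lever end's edge runs from (342,418) to (388,400), so the lever leans toward the mirror. The mirror's foot is partly hidden by a finger, with its left edge at 373.

```bash
python3 - <<'E'
from h import *
import pickle;c=pickle.load(open('w1.pkl','rb'))
q=lambda u,v,z:atz(c,120+u/2.35,60+v/2.35,z)
for n,u,v,z in(("rear",327,76,.033),("tL",299,140,.033),("tR",356,140,.033),("tailfront",328,182,.033),("washerL",308,312,.036),("washerR",367,312,.036),("washTop",337,292,.036),("levA",342,418,.1),("levB",388,400,.1),("footL",373,450,.0207),("foottop",410,412,.0207),("corner1",645,445,.0127),("corner2",197,583,.0127)): print(n,q(u,v,z).round(4))
print(c[2].round(3))
E
```

```text
rear [0.4852 0.0792 0.033 ]
tL [0.5081 0.0663 0.033 ]
tR [0.5101 0.0885 0.033 ]
tailfront [0.5253 0.0762 0.033 ]
washerL [0.5772 0.0634 0.036 ]
washerR [0.5793 0.0876 0.036 ]
washTop [0.5698 0.076  0.036 ]
levA [0.5963 0.0737 0.1   ]
levB [0.5913 0.0893 0.1   ]
footL [0.6499 0.0865 0.0207]
foottop [0.6325 0.1045 0.0207]
corner1 [0.6632 0.2152 0.0127]
corner2 [ 0.7193 -0.0059  0.0127]
[[ 0.09  -0.962 -0.26   0.498]
 [ 0.996  0.086  0.024  0.074]
 [-0.    -0.261  0.965  0.314]
 [ 0.     0.     0.     1.   ]]
```

Emit:
jog_arm(targets=[[0.037,0.002,0,-1.3],[0.074,0.003,0,-2.6],[0.074,0.003,0.04,-2.6],[0.074,0.003,0.08,-2.6],[0.074,0.003,0.115,-2.6]], fingers=0.55)

```text
time: 1.98
tool_pos: [0.4912, 0.0814, 0.0563]
tool_rot: [0.002, 0.02, 1.0, 0.0]
contact_force: [-0.1, -0.0, -0.5]
gripper_width: 0.55
```

Emit:
jog_arm(targets=[[0,0,0.015,0],[0,0,0.03,0],[0,0,0.037,0],[0,0,0.037,0]])

```text
time: 2.32
tool_pos: [0.4899, 0.0808, 0.0175]
tool_rot: [-0.002, 0.02, 1.0, 0.0]
contact_force: [-0.9, -0.4, 0.2]
gripper_width: 0.549
```

```bash
python3 - <<'E'
from h import *
st();c=cal("wrist")
save("wrist","w2.png",None,1.5)
E
```

```text
{'time': 2.3167, 'tool_pos': [0.4899, 0.0808, 0.0175], 'tool_rot': [-0.0019, 0.02, 0.9998, 0.0], 'contact_force': [-0.8882, -0.4332, 0.2377], 'gripper_width': 0.5489, 'joint_pos': [0.0134, -0.0098, 2.0622, 0.0002, 1.093, -1.5175]}
```

View pics/w2.png

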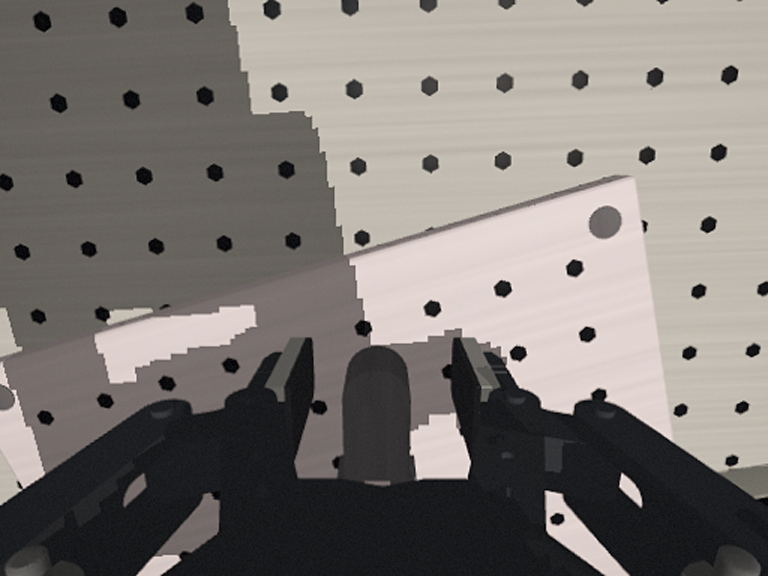

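The tail sits between the open fingers: its centre is at column 377 and the finger midpoint is at about 383. I'll grip it now and work out the swing arc.

Emit:
jog_arm(targets=[[0,0,0,0],[0,0,0,0],[0,0,0,0],[0,0,0,0]], fingers=0)

```text
time: 2.7
tool_pos: [0.4932, 0.0799, 0.0207]
tool_rot: [0.001, 0.021, 1.0, 0.0]
contact_force: [0.1, 0.6, 2.1]
gripper_width: 0.234
```

```bash
cat >> h.py <<'E'
def yaw(s): return R.from_quat(np.array(s["tool_rot"])[[1,2,3,0]]).as_matrix()
def rel(M,p0,p): return M.T@(np.asarray(p)-p0)
E
python3 - <<'E'
from h import *
s=st();M=yaw(s);p0=np.array(s["tool_pos"]);b=np.array([.582,.0745,p0[2]])
print(np.degrees(np.arctan2(M[1,0],M[0,0])), np.linalg.norm(p0-b), np.degrees(np.arctan2(*(b-p0)[1::-1])))
for a in np.radians([5,10,15,20,25,27]):
    p=b+R.from_rotvec([0,0,a]).apply(p0-b); print(np.degrees(a).round(),rel(M,p0,p).round(4))
E
```

```text
{'time': 2.7, 'tool_pos': [0.4932, 0.0799, 0.0207], 'tool_rot': [0.0013, 0.0208, 0.9998, 0.0001], 'contact_force': [0.0998, 0.6255, 2.1125], 'gripper_width': 0.2343, 'joint_pos': [0.0114, -0.0121, 2.0583, 0.0001, 1.0928, -1.5178]}
177.61294589447053 0.08899184622243371 -3.4586139027614315
5.0 [-0.0002 -0.0078 -0.    ]
10.0 [-0.0011 -0.0155 -0.    ]
15.0 [-0.0026 -0.0231  0.    ]
20.0 [-0.0048 -0.0305  0.    ]
25.0 [-0.0076 -0.0378  0.    ]
27.0 [-0.0089 -0.0406  0.    ]
```

Emit:
jog_arm(targets=[[0,-0.0042,0,-2.7],[-0.0003,-0.0084,0,-5.4],[-0.0008,-0.0125,0,-8.1],[-0.0013,-0.0167,0,-10.8],[-0.0021,-0.0208,0,-13.5]])

```text
time: 3.12
tool_pos: [0.4945, 0.0588, 0.0205]
tool_rot: [0.001, -0.098, 0.995, 0.0]
contact_force: [0.2, 0.6, 2.1]
gripper_width: 0.233
```

Emit:
jog_arm(targets=[[0,-0.0042,0,-2.7],[-0.0003,-0.0084,0,-5.4],[-0.0008,-0.0125,0,-8.1],[-0.0013,-0.0167,0,-10.8],[-0.0021,-0.0208,0,-13.5]])

```text
time: 3.53
tool_pos: [0.5008, 0.0387, 0.0206]
tool_rot: [0.002, -0.214, 0.977, -0.0]
contact_force: [1.3, 1.5, 2.0]
gripper_width: 0.228
```

Emit:
jog_arm(targets=[[0,0,0,0],[0,0,0,0]])

```text
time: 3.7
tool_pos: [0.5005, 0.0387, 0.0203]
tool_rot: [0.001, -0.212, 0.977, -0.0]
contact_force: [2.2, -0.6, 3.1]
gripper_width: 0.236
```

```bash
python3 - <<'E'
from h import *
s=st();M=yaw(s);print(np.degrees(np.arctan2(M[1,0],M[0,0])))
save("side","s1.png",(190,155,350,275),5)
c=cal("side");b=proj(c,[[.6515,.1055,.0207],[.582,.0745,.047]]);print((b-[190,155])*5)
E
```

```text
{'time': 3.7, 'tool_pos': [0.5005, 0.0387, 0.0203], 'tool_rot': [0.0013, -0.2123, 0.9772, -0.0003], 'contact_force': [2.2271, -0.6498, 3.0889], 'gripper_width': 0.2361, 'joint_pos': [-0.0712, -0.0058, 2.0526, 0.0001, 1.0921, -2.0698]}
-155.48755346496847
[[195.02011315 348.75547112]
 [369.92300211 281.19589579]]
```

View pics/s1.png

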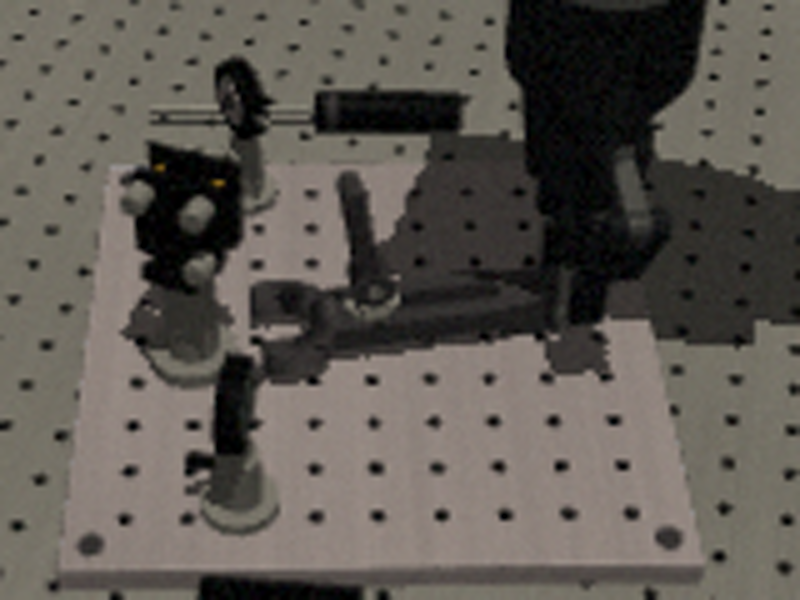

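The side view shows the jaw pointing at the post. Foot ellipse is at about (190,355), the jaw opening at about (255–320,330), and the lever is upright at (355,240). I'll check the mirror estimate with an overlay in both views.

```bash
cat > ov.py <<'E'
from h import *
def circ(ctr,r,z): 
    t=np.linspace(0,2*np.pi,60); return np.c_[ctr[0]+r*np.cos(t),ctr[1]+r*np.sin(t),0*t+z]
def over(im,c,crop,s,items):
    x0,y0,x1,y1=crop; o=cv2.resize(im[y0:y1,x0:x1],None,fx=s,fy=s,interpolation=cv2.INTER_CUBIC)
    o=cv2.convertScaleAbs(o,alpha=1.5,beta=15)
    for P,col in items:
        q=((proj(c,P)+.5-[x0,y0])*s-.5).round().astype(int); cv2.polylines(o,[q.reshape(-1,1,2)],False,col,1)
    return o
E
python3 - <<'E'
from ov import *
import pickle
m=(.6515,.1055);b=(.582,.0745)
it=[(circ(m,.019,.0207),(0,255,0)),(circ(m,.019,.0127),(0,200,0)),(circ(m,.011,.065),(0,0,255)),(circ(m,.011,.0207),(0,0,255)),(circ(b,.0125,.036),(255,255,0))]
A=over(cv2.imread('pics/raw_w1.png'),pickle.load(open('w1.pkl','rb')),(240,180,320,280),5,it)
B=over(cv2.imread('pics/raw_s1.png'),cal("side"),(205,195,285,245),5,it)
B0=over(cv2.imread('pics/raw_s1.png'),cal("side"),(205,195,285,245),5,[])
cv2.imwrite('pics/ov1.png',np.hstack([A,np.vstack([B,B0])]))
E
```

```text
(no output)
```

View pics/ov1.png

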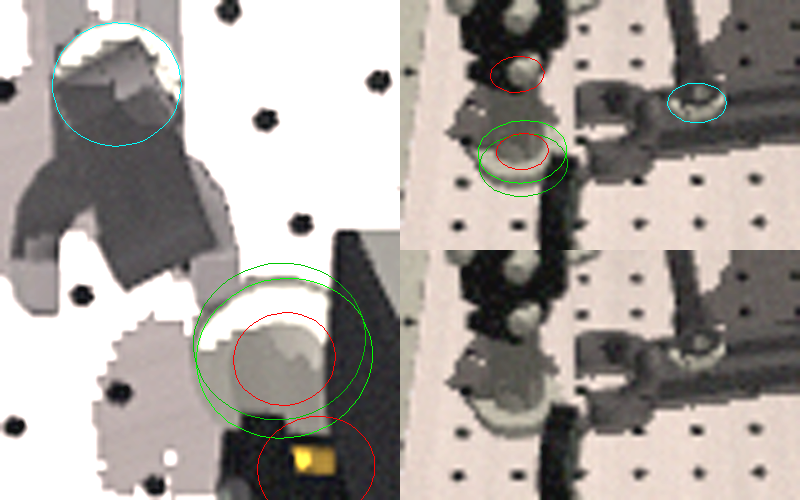

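The wrist and side views disagree by a few mm on the mirror's position, and the jaw clearance is 2.5 mm. I'll release the fork and take one closer look.

Emit:
jog_arm(targets=[[0,0,0,0],[0,0,0,0],[0,0,-0.03,0],[0,0,-0.07,0],[0,0,-0.11,0]], fingers=0.6)

```text
time: 4.17
tool_pos: [0.4969, 0.0392, 0.1282]
tool_rot: [-0.003, -0.213, 0.977, 0.001]
contact_force: [1.6, -0.6, 0.6]
gripper_width: 0.597
```

Emit:
jog_arm(targets=[[0,0,-0.04,0],[-0.04,0,-0.04,0],[-0.08,0,-0.04,0],[-0.115,0,-0.04,0],[-0.115,0,-0.04,0]], fingers=1)

```text
time: 4.58
tool_pos: [0.6069, 0.0888, 0.1678]
tool_rot: [-0.0, -0.214, 0.977, 0.0]
contact_force: [-2.2, 0.3, -0.8]
gripper_width: 0.999
```

Emit:
jog_arm(targets=[[0,0,0,0],[0,0,0,0]])

```text
time: 4.75
tool_pos: [0.6027, 0.0868, 0.168]
tool_rot: [-0.002, -0.213, 0.977, 0.0]
contact_force: [-0.8, 0.2, -0.4]
gripper_width: 1.001
```

```bash
python3 - <<'E'
from ov import *
import pickle
st();c=cal("wrist");pickle.dump(c,open('w3.pkl','wb'))
im=cams.grab_frame("wrist")[:,:,::-1];cv2.imwrite('pics/raw_w3.png',im)
m=(.6515,.1055);b=(.582,.0745)
it=[(circ(m,.019,.0207),(0,255,0)),(circ(m,.011,.0207),(0,0,255)),(circ(b,.0125,.036),(255,255,0))]
p=proj(c,[[.63,.095,.03]])[0].round().astype(int);print(p)
x0,y0=max(0,p[0]-80),max(0,p[1]-65)
print(x0,y0)
o=over(im,c,(x0,y0,x0+160,y0+120),5,it)
cv2.imwrite('pics/w3.png',o)
E
```

```text
{'time': 4.75, 'tool_pos': [0.6027, 0.0868, 0.168], 'tool_rot': [-0.0015, -0.2132, 0.977, 0.0002], 'contact_force': [-0.7568, 0.2342, -0.3679], 'gripper_width': 1.001, 'joint_pos': [0.0211, 0.0633, 1.7095, -0.0002, 1.372, -1.9794]}
[250 208]
170 143
```

View pics/w3.png

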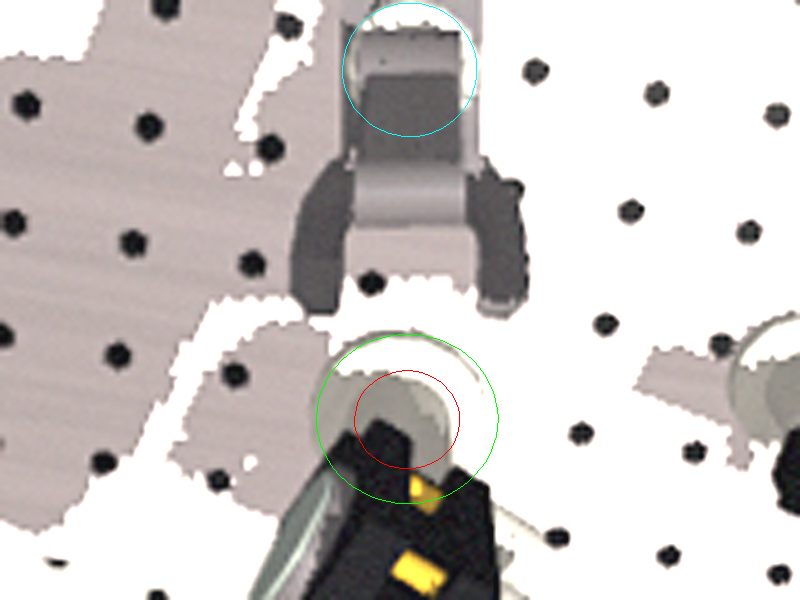

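This shows it clearly. The predicted foot and post circles fit, with the foot at columns 313–497. The jaw axis is at about column 409 and the post at about 404, so the jaw is well lined up. The lever lies along the fork and leans toward the mirror. I'll re-grip the tail and slide 38 mm.

Emit:
jog_arm(targets=[[0.04,0,0,0],[0.08,0,0,0],[0.115,0,0,0],[0.115,0,0.03,0],[0.115,0,0.07,0]], fingers=0.55)

```text
time: 5.22
tool_pos: [0.5011, 0.0377, 0.1043]
tool_rot: [0.006, -0.212, 0.977, -0.002]
contact_force: [0.8, -0.2, -0.5]
gripper_width: 0.552
```

Emit:
jog_arm(targets=[[0,0,0.035,0],[0,0,0.065,0],[0,0,0.08,0],[0,0,0.08,0]])

```text
time: 5.55
tool_pos: [0.4943, 0.0388, 0.015]
tool_rot: [-0.004, -0.213, 0.977, 0.001]
contact_force: [0.0, 0.3, -0.0]
gripper_width: 0.557
```

Emit:
jog_arm(targets=[[0,0,0,0],[0,0,0,0],[0,0,0,0],[0,0,0,0]], fingers=0)

```text
time: 5.88
tool_pos: [0.5006, 0.0387, 0.0212]
tool_rot: [0.002, -0.213, 0.977, -0.001]
contact_force: [0.5, -0.8, 1.6]
gripper_width: 0.236
```

Emit:
jog_arm(targets=[[0,0.0008,0,0.5],[-0.004,0.0008,0,0.5],[-0.008,0.0007,0,0.5],[-0.012,0.0007,0,0.5],[-0.016,0.0006,0,0.5]])

```text
time: 6.3
tool_pos: [0.515, 0.0461, 0.0202]
tool_rot: [0.001, -0.209, 0.978, -0.0]
contact_force: [-0.6, -1.8, 5.0]
gripper_width: 0.234
```

```bash
python3 - <<'E'
from ov import *
s=st();M=yaw(s);print(np.degrees(np.arctan2(M[1,0],M[0,0])),s["ft_torque"])
p=np.array(s["tool_pos"])[:2];print(np.linalg.norm(p-[.582,.0745]),np.degrees(np.arctan2(.0745-p[1],.582-p[0])))
E
```

```text
{'time': 6.3, 'tool_pos': [0.515, 0.0461, 0.0202], 'tool_rot': [0.0009, -0.2089, 0.9779, -0.0005], 'contact_force': [-0.5811, -1.848, 4.9753], 'gripper_width': 0.2343, 'joint_pos': [-0.0546, 0.0304, 2.0164, -0.0005, 1.0928, -2.0459]}
-155.8899572575381 [-0.43887349 -0.04626373 -0.11154178]
0.07276266461756602 22.99724776340633
```

Emit:
jog_arm(targets=[[-0.003,0,0,0],[-0.006,-0.0001,0,0],[-0.009,-0.0001,0,0],[-0.012,-0.0001,0,0],[-0.015,-0.0002,0,0]])

```text
time: 6.72
tool_pos: [0.5287, 0.052, 0.0201]
tool_rot: [0.001, -0.209, 0.978, -0.0]
contact_force: [-0.3, -2.7, 5.9]
gripper_width: 0.231
```

Emit:
jog_arm(targets=[[-0.002,0,0,0],[-0.004,0,0,0],[-0.006,0,0,0],[-0.007,0,0,0],[-0.007,0,0,0]])

```text
time: 7.13
tool_pos: [0.5354, 0.0549, 0.0203]
tool_rot: [0.001, -0.209, 0.978, -0.0]
contact_force: [0.6, -2.7, 5.8]
gripper_width: 0.229
```

```bash
python3 - <<'E'
from ov import *
s=st();M=yaw(s);print(np.degrees(np.arctan2(M[1,0],M[0,0])),s["ft_torque"])
p=np.array(s["tool_pos"])[:2];print(np.linalg.norm(p-[.582,.0745]),np.degrees(np.arctan2(.0745-p[1],.582-p[0])))
E
```

```text
{'time': 7.1333, 'tool_pos': [0.5354, 0.0549, 0.0203], 'tool_rot': [0.0012, -0.2089, 0.9779, -0.0004], 'contact_force': [0.5814, -2.7108, 5.7557], 'gripper_width': 0.2294, 'joint_pos': [-0.036, 0.078, 1.9664, -0.0003, 1.0947, -2.0276]}
-155.8849800741979 [-0.40612805 -0.13814258 -0.07382578]
0.05055464922565671 22.806628980632723
```

Emit:
jog_arm(targets=[[0,0,0,0],[0,0,0,0],[0,0,-0.03,0],[0,0,-0.07,0],[0,0,-0.11,0]], fingers=0.6)

```text
time: 7.55
tool_pos: [0.5315, 0.0554, 0.1277]
tool_rot: [-0.003, -0.209, 0.978, 0.001]
contact_force: [0.6, 0.4, 0.7]
gripper_width: 0.597
```

Emit:
jog_arm(targets=[[0,0,-0.04,0],[-0.04,0,-0.04,0],[-0.075,0,-0.04,0],[-0.075,0,-0.04,0],[-0.075,0,-0.04,0]], fingers=1)

```text
time: 7.97
tool_pos: [0.6021, 0.0864, 0.1675]
tool_rot: [-0.002, -0.21, 0.978, 0.001]
contact_force: [-0.1, -0.5, -1.5]
gripper_width: 0.998
```

Emit:
jog_arm(targets=[[0,0,0,0],[0,0,0,0]])

```text
time: 8.13
tool_pos: [0.6009, 0.0855, 0.1681]
tool_rot: [-0.001, -0.209, 0.978, 0.0]
contact_force: [-1.2, 0.3, 0.5]
gripper_width: 0.999
```

```bash
python3 - <<'E'
from ov import *
import pickle
st();c=cal("wrist");pickle.dump(c,open('w4.pkl','wb'))
im=cams.grab_frame("wrist")[:,:,::-1];cv2.imwrite('pics/raw_w4.png',im)
m=(.6515,.1053);b=(.582,.0745)
it=[(circ(m,.019,.0207),(0,255,0)),(circ(m,.011,.034),(0,0,255)),(circ(b,.0125,.036),(255,255,0))]
x0,y0=170,123
cv2.imwrite('pics/w4.png',over(im,c,(x0,y0,x0+160,y0+120),5,it))
E
```

```text
{'time': 8.1333, 'tool_pos': [0.6009, 0.0855, 0.1681], 'tool_rot': [-0.0012, -0.2088, 0.9779, 0.0003], 'contact_force': [-1.2414, 0.3435, 0.5092], 'gripper_width': 0.9994, 'joint_pos': [0.0187, 0.0582, 1.7146, 0.0001, 1.3713, -1.9729]}
```

View pics/w4.png

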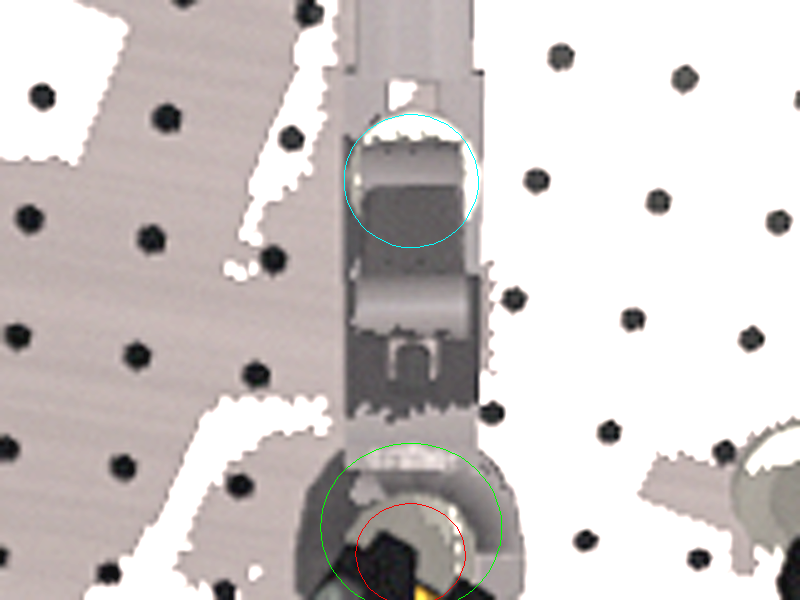

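The jaw straddles the post: its outer edges are at 297 and 524, centre 410, and the post circle is centred at 411. The fork was slid 38.3 mm, which puts the jaw at r = 76.3 mm against 76.0 mm for the post. The lever lies along tool x. Next I'll grip the lever on the bolt axis.

Emit:
jog_arm(targets=[[0.022,-0.0023,0,0],[0.022,-0.0023,0.03,0],[0.022,-0.0023,0.065,0],[0.022,-0.0023,0.095,0],[0.022,-0.0023,0.11,0]], fingers=0.6)

```text
time: 8.6
tool_pos: [0.5794, 0.0741, 0.055]
tool_rot: [-0.003, -0.209, 0.978, 0.001]
contact_force: [-0.7, -0.7, -0.7]
gripper_width: 0.599
```

Emit:
jog_arm(targets=[[0,0,0,0],[0,0,0,0]])

```text
time: 8.77
tool_pos: [0.5819, 0.0742, 0.0586]
tool_rot: [-0.001, -0.209, 0.978, 0.0]
contact_force: [0.9, 0.4, 0.7]
gripper_width: 0.603
```

Emit:
jog_arm(targets=[[0,0,0,0],[0,0,0,0],[0,0,0,0],[0,0,0,0],[0,0,0,0]], fingers=0)

```text
time: 9.18
tool_pos: [0.5843, 0.0755, 0.0618]
tool_rot: [0.002, -0.209, 0.978, 0.001]
contact_force: [-2.4, 4.0, 6.4]
gripper_width: 0.178
```

```bash
python3 - <<'E'
from ov import *
s=st();M=yaw(s);print(np.degrees(np.arctan2(M[1,0],M[0,0])),s["ft_torque"])
E
```

```text
{'time': 9.1833, 'tool_pos': [0.5843, 0.0755, 0.0618], 'tool_rot': [0.0016, -0.2089, 0.9779, 0.0007], 'contact_force': [-2.3943, 3.9979, 6.3892], 'gripper_width': 0.1785, 'joint_pos': [0.0013, 0.1302, 1.8289, 0.0021, 1.1796, -1.9911]}
-155.8892345470615 [0.6535671  0.38883079 0.00352812]
```

Emit:
jog_arm(targets=[[0,0,-0.001,6],[0,0,-0.001,12],[0,0,-0.001,18],[0,0,-0.001,24],[0,0,-0.001,30]])

```text
time: 9.6
tool_pos: [0.5843, 0.0749, 0.0618]
tool_rot: [0.002, 0.054, 0.999, 0.0]
contact_force: [1.1, 1.3, 0.4]
gripper_width: 0.182
```

Emit:
jog_arm(targets=[[0,0,0,6],[0,0,0,12],[0,0,0,18],[0,0,0,24],[0,0,0.0002,30]])

```text
time: 10.02
tool_pos: [0.584, 0.0742, 0.0615]
tool_rot: [0.001, 0.31, 0.951, -0.0]
contact_force: [-1.2, -0.6, 2.4]
gripper_width: 0.177
```

```bash
python3 - <<'E'
from ov import *
s=st();M=yaw(s);print(np.degrees(np.arctan2(M[1,0],M[0,0])),s["ft_torque"])
E
```

```text
{'time': 10.0167, 'tool_pos': [0.584, 0.0742, 0.0615], 'tool_rot': [0.0011, 0.3103, 0.9506, -0.0001], 'contact_force': [-1.1632, -0.5502, 2.4047], 'gripper_width': 0.1768, 'joint_pos': [0.0005, 0.1302, 1.8295, -0.0009, 1.1798, -0.939]}
143.84485820306028 [-0.12965526  0.19141414  0.05333389]
```

Smooth. I'll keep turning (60° done, about 190° expected).

Emit:
jog_arm(targets=[[0,0,0,6],[0,0,0,12],[0,0,0,18],[0,0,0,24],[0,0,0.0002,30]])

```text
time: 10.43
tool_pos: [0.5835, 0.0739, 0.0613]
tool_rot: [0.001, 0.546, 0.838, -0.001]
contact_force: [-2.8, -2.0, 4.1]
gripper_width: 0.182
```

Emit:
jog_arm(targets=[[0,0,0,6],[0,0,0,12],[0,0,0,18],[0,0,0,24],[0,0,0.0002,30]])

```text
time: 10.85
tool_pos: [0.5828, 0.0738, 0.061]
tool_rot: [0.0, 0.744, 0.668, -0.001]
contact_force: [-5.2, -2.5, 6.1]
gripper_width: 0.176
```

Emit:
jog_arm(targets=[[0,0,0,6],[0,0,0,12],[0,0,0,18],[0,0,0,24],[0,0,0.0002,30]])

```text
time: 11.27
tool_pos: [0.5822, 0.0741, 0.0608]
tool_rot: [-0.0, 0.892, 0.453, -0.002]
contact_force: [-7.9, -1.1, 7.9]
gripper_width: 0.177
```

```bash
python3 - <<'E'
from ov import *
s=st();M=yaw(s);print(np.degrees(np.arctan2(M[1,0],M[0,0])),s["ft_torque"])
E
```

```text
{'time': 11.2667, 'tool_pos': [0.5822, 0.0741, 0.0608], 'tool_rot': [-0.0002, 0.8916, 0.4528, -0.0016], 'contact_force': [-7.9089, -1.1091, 7.9304], 'gripper_width': 0.1775, 'joint_pos': [0.0004, 0.1303, 1.8307, -0.0012, 1.1836, 0.6318]}
53.84415807017222 [-0.08605854  1.3386175   0.1162171 ]
```

Emit:
jog_arm(targets=[[-0.0003,-0.0004,0,6],[-0.0006,-0.0008,0,12],[-0.0006,-0.0008,0,18],[-0.0006,-0.0008,0,24],[-0.0006,-0.0008,0,30]])

```text
time: 11.68
tool_pos: [0.5817, 0.0746, 0.0607]
tool_rot: [-0.0, 0.978, 0.206, -0.001]
contact_force: [-5.2, 0.9, 5.2]
gripper_width: 0.178
```

Emit:
jog_arm(targets=[[0,0,0,2],[0,0,0,4],[0,0,0,6]])

```text
time: 11.93
tool_pos: [0.5816, 0.0747, 0.0607]
tool_rot: [-0.0, 0.988, 0.157, -0.001]
contact_force: [-4.5, 1.1, 4.5]
gripper_width: 0.176
```

```bash
python3 - <<'E'
from ov import *
s=st();M=yaw(s);print(np.degrees(np.arctan2(M[1,0],M[0,0])),s["ft_torque"])
E
```

```text
{'time': 11.9333, 'tool_pos': [0.5816, 0.0747, 0.0607], 'tool_rot': [-0.0003, 0.9876, 0.1567, -0.0007], 'contact_force': [-4.5462, 1.1142, 4.5418], 'gripper_width': 0.1759, 'joint_pos': [0.0007, 0.1284, 1.8331, 0.0005, 1.1817, 1.2567]}
18.0285334077058 [0.34803411 0.90573427 0.07112327]
```

Emit:
jog_arm(targets=[[0,0,0,1],[0,0,0,2],[0,0,0,3],[0,0,0,4],[0,0,0,4]])

```text
time: 12.35
tool_pos: [0.5816, 0.0748, 0.0606]
tool_rot: [-0.0, 0.992, 0.123, -0.001]
contact_force: [-5.6, 1.0, 5.1]
gripper_width: 0.18
```

```bash
python3 - <<'E'
from ov import *
s=st();M=yaw(s);print(np.degrees(np.arctan2(M[1,0],M[0,0])),s["ft_torque"])
E
```

```text
{'time': 12.35, 'tool_pos': [0.5816, 0.0748, 0.0606], 'tool_rot': [-0.0004, 0.9924, 0.1227, -0.0007], 'contact_force': [-5.5958, 1.0274, 5.1014], 'gripper_width': 0.1797, 'joint_pos': [0.0008, 0.1284, 1.8331, 0.0007, 1.1816, 1.3254]}
14.090384966922043 [0.36629513 0.86032416 0.06455934]
```

Emit:
jog_arm(targets=[[0,0,0,1],[0,0,0,2],[0,0,0,3],[0,0,0,4],[0,0,0,4]])

```text
time: 12.77
tool_pos: [0.5816, 0.0748, 0.0606]
tool_rot: [-0.0, 0.996, 0.089, -0.001]
contact_force: [-5.5, 2.3, 5.0]
gripper_width: 0.177
```

```bash
python3 - <<'E'
from ov import *
s=st();M=yaw(s);print(np.degrees(np.arctan2(M[1,0],M[0,0])),s["ft_torque"])
E
```

```text
{'time': 12.7667, 'tool_pos': [0.5816, 0.0748, 0.0606], 'tool_rot': [-0.0001, 0.996, 0.0889, -0.0007], 'contact_force': [-5.5291, 2.2682, 5.031], 'gripper_width': 0.177, 'joint_pos': [0.001, 0.1284, 1.8331, 0.0002, 1.1816, 1.3937]}
10.203209154347126 [0.41677218 0.89020216 0.61887651]
```

Emit:
jog_arm(targets=[[0,0,0,1],[0,0,0,2],[0,0,0,2]])

```text
time: 13.02
tool_pos: [0.5816, 0.0748, 0.0606]
tool_rot: [0.0, 0.997, 0.072, -0.001]
contact_force: [-5.1, 1.2, 4.9]
gripper_width: 0.175
```

```bash
python3 - <<'E'
from ov import *
s=st();M=yaw(s);print(np.degrees(np.arctan2(M[1,0],M[0,0])),s["ft_torque"])
E
```

```text
{'time': 13.0167, 'tool_pos': [0.5816, 0.0748, 0.0606], 'tool_rot': [0.0, 0.9974, 0.0721, -0.0007], 'contact_force': [-5.1162, 1.243, 4.909], 'gripper_width': 0.175, 'joint_pos': [0.0012, 0.1284, 1.8331, -0.0001, 1.1815, 1.4277]}
8.268951587495577 [0.38527232 0.86170475 1.00463216]
```

The torque rises to 1.0 Nm with no further rotation, so the bolt is on its hard stop, near tool yaw 13°, as expected for the board's x. I'll relax, release, rise and shut the fingers on the lever's mirror side.

Emit:
jog_arm(targets=[[0,0,0,-2],[0,0,0,-4],[0,0,0,-4]])

```text
time: 13.27
tool_pos: [0.5816, 0.0749, 0.0606]
tool_rot: [-0.0, 0.994, 0.107, -0.001]
contact_force: [-5.2, 2.0, 4.9]
gripper_width: 0.178
```

Emit:
jog_arm(targets=[[0,0,0,0],[0,0,0,0],[0,0,0,0],[0,0,-0.035,0],[0,0,-0.07,0]], fingers=0.5)

```text
time: 13.68
tool_pos: [0.5799, 0.0742, 0.1272]
tool_rot: [-0.0, 0.994, 0.105, -0.003]
contact_force: [1.0, -0.1, 1.0]
gripper_width: 0.505
```

Emit:
jog_arm(targets=[[0.013,0,0,-1.5],[0.026,0,0,-1.5],[0.026,0,0,-1.5],[0.026,0,0,-1.5],[0.026,0,0,-1.5]], fingers=0)

```text
time: 14.1
tool_pos: [0.6067, 0.0797, 0.1286]
tool_rot: [-0.0, 0.993, 0.118, -0.001]
contact_force: [0.2, -0.9, -0.6]
gripper_width: 0.002
```

```bash
python3 - <<'E'
from ov import *
s=st();M=yaw(s);print(np.degrees(np.arctan2(M[1,0],M[0,0])),s["ft_torque"])
p=np.array(s["tool_pos"]);print(rel(M,np.array([.582,.0745,.047]),p))
save("side","s2.png",(190,135,350,255),5)
E
```

```text
{'time': 14.1, 'tool_pos': [0.6067, 0.0797, 0.1286], 'tool_rot': [-0.0, 0.993, 0.1184, -0.0009], 'contact_force': [0.1845, -0.9272, -0.5877], 'gripper_width': 0.002, 'joint_pos': [0.0092, 0.1061, 1.7328, -0.0002, 1.3044, 1.3427]}
13.600633561796872 [-0.02686886  0.02193085 -0.0110474 ]
[ 0.02512444  0.00070129 -0.08166876]
```

View pics/s2.png

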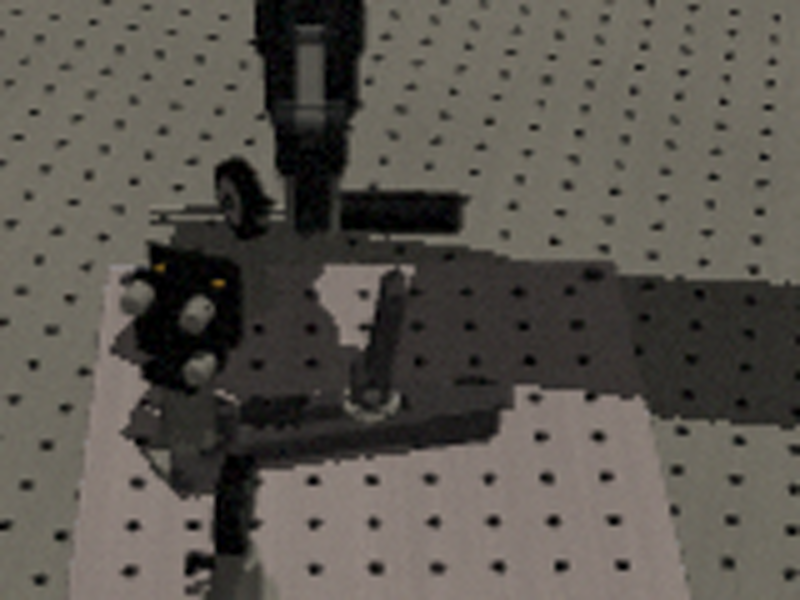

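The lever leans toward the tail, the jaw straddles the post, and the shut fingers are on the mirror side, clear of everything. Now I'll fold the lever.

Emit:
jog_arm(targets=[[0,0,0.021,0],[0,0,0.042,0],[-0.013,0,0.042,0],[-0.018,0,0.042,0],[-0.025,0,0.044,0]])

```text
time: 14.57
tool_pos: [0.5838, 0.0742, 0.0858]
tool_rot: [-0.0, 0.993, 0.118, 0.002]
contact_force: [4.6, 1.6, -0.9]
gripper_width: -0.001
```

Emit:
jog_arm(targets=[[-0.008,0,0.003,0],[-0.015,0,0.008,0],[-0.022,0,0.014,0],[-0.028,0,0.02,0],[-0.032,0,0.025,0]])

```text
time: 14.98
tool_pos: [0.5538, 0.0664, 0.0623]
tool_rot: [0.0, 0.993, 0.118, 0.003]
contact_force: [5.6, 0.9, 3.7]
gripper_width: -0.0
```

Emit:
jog_arm(targets=[[-0.002,0,0.003,0],[-0.004,0,0.006,0],[-0.004,0,0.008,0],[-0.004,0,0.009,0],[-0.004,0,0.009,0]])

```text
time: 15.4
tool_pos: [0.5486, 0.0653, 0.0519]
tool_rot: [0.0, 0.993, 0.119, 0.0]
contact_force: [2.2, -0.7, 6.3]
gripper_width: 0.0
```

```bash
python3 - <<'E'
from ov import *
s=st();M=yaw(s);p=np.array(s["tool_pos"]);print(rel(M,np.array([.582,.0745,.047]),p),s["ft_torque"])
E
```

```text
{'time': 15.4, 'tool_pos': [0.5486, 0.0653, 0.0519], 'tool_rot': [0.0003, 0.993, 0.1185, 0.0002], 'contact_force': [2.2434, -0.6937, 6.2517], 'gripper_width': 0.0001, 'joint_pos': [-0.0159, 0.0633, 1.9199, -0.0006, 1.158, 1.3175]}
[-0.03462439  0.00109067 -0.00492405] [-0.04486454 -0.52501321 -0.01093883]
```

Emit:
jog_arm(targets=[[0,0,0.001,0],[0,0,0.001,0],[0,0,0.002,0],[0,0,0.002,0]])

```text
time: 15.73
tool_pos: [0.5487, 0.0652, 0.0511]
tool_rot: [0.0, 0.993, 0.119, -0.0]
contact_force: [0.1, -0.6, 11.2]
gripper_width: 0.004
```

Emit:
jog_arm(targets=[[0,0,0.001,0],[0,0,0.001,0],[0,0,0.001,0]])

```text
time: 15.98
tool_pos: [0.5487, 0.0652, 0.0508]
tool_rot: [0.0, 0.993, 0.119, -0.0]
contact_force: [-2.7, -1.6, 16.3]
gripper_width: -0.001
```

Emit:
jog_arm(targets=[[-0.003,0,0.001,0],[-0.006,0,0.002,0],[-0.006,0,0.002,0],[-0.006,0,0.002,0]])

```text
time: 16.32
tool_pos: [0.5474, 0.0646, 0.0509]
tool_rot: [0.0, 0.993, 0.118, 0.006]
contact_force: [7.4, 2.8, 11.9]
gripper_width: 0.002
```

Emit:
jog_arm(targets=[[0,0,-0.03,0],[0,0,-0.07,0],[0,0,-0.11,0],[0,0,-0.13,0],[0,0,-0.13,0]])

```text
time: 16.73
tool_pos: [0.5441, 0.064, 0.1816]
tool_rot: [0.001, 0.993, 0.119, 0.003]
contact_force: [-0.0, 0.4, 1.9]
gripper_width: -0.002
```

Emit:
jog_arm(targets=[[-0.04,0,0,0],[-0.08,0,0,0],[-0.12,0,0,0],[-0.12,0,0,0]])

```text
time: 17.07
tool_pos: [0.417, 0.0357, 0.1708]
tool_rot: [-0.001, 0.993, 0.118, -0.006]
contact_force: [-0.4, 0.7, -1.6]
gripper_width: -0.002
```

```bash
python3 - <<'E'
from ov import *
st();c=cal("wrist");w=cams.grab_frame("wrist")[:,:,::-1];s=cams.grab_frame("side")[:,:,::-1];cv2.imwrite('pics/raw_w5.png',w);cv2.imwrite('pics/raw_s5.png',s)
m=(.6515,.1053)
print(proj(c,[[.582,.0745,.05]]))
A=over(s,cal("side"),(200,155,320,255),5,[])
it=[(circ(m,.019,.0207),(0,255,0)),(circ(m,.011,.034),(0,0,255))]
B=cv2.resize(over(w,c,(60,40,440,384),1,[]),(200*2,362))
cv2.imwrite('pics/s5.png',A);
p=proj(c,[[.582,.0745,.05]])[0].round().astype(int);x0=max(0,p[0]-45);y0=max(0,p[1]-60)
B=over(w,c,(x0,y0,min(512,x0+100),min(384,y0+250)),2,[])
B=cv2.copyMakeBorder(B[:500],0,max(0,500-B.shape[0]),0,0,cv2.BORDER_CONSTANT)
cv2.imwrite('pics/f5.png',np.hstack([A,B]));print(B.shape,x0,y0)
E
```

```text
{'time': 17.0667, 'tool_pos': [0.417, 0.0357, 0.1708], 'tool_rot': [-0.0007, 0.993, 0.1182, -0.0061], 'contact_force': [-0.3786, 0.6523, -1.5633], 'gripper_width': -0.0017, 'joint_pos': [-0.0921, -0.4265, 2.1306, -0.0012, 1.4497, 1.2419]}
[[256.39575452 -36.9278876 ]]
(500, 200, 3) 211 0
```

View pics/f5.png

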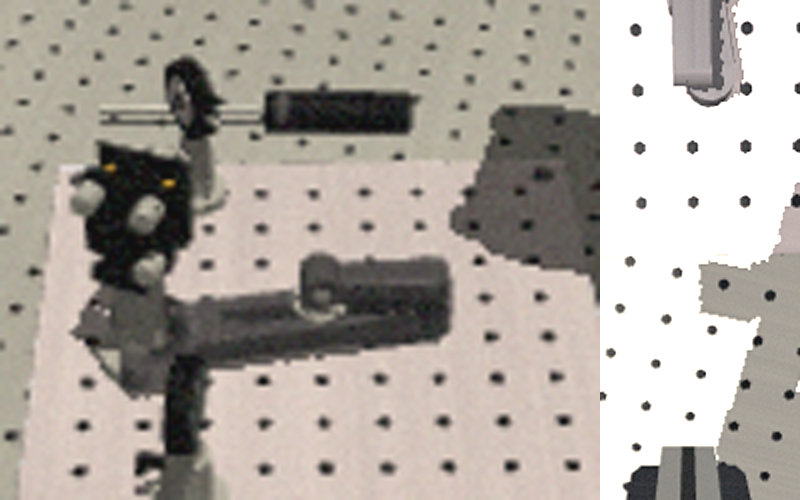

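The lever lies level over the tail and the jaw is round the post. Next is a numeric before/after check on the bystanders and the mirror.

```bash
python3 - <<'E'
from h import *
a=cv2.imread('pics/raw_side0.png',0);b=cv2.imread('pics/raw_s5.png',0)
for n,(x0,y0,x1,y1) in {"mount":(214,182,242,214),"lens/iris near":(226,224,248,262),"far":(228,164,246,184),"driver":(250,168,286,185),"boardcorner":(310,250,335,275)}.items():
    t=a[y0:y1,x0:x1]; w=b[y0-6:y1+6,x0-6:x1+6]
    t2=cv2.resize(t,None,fx=8,fy=8,interpolation=cv2.INTER_CUBIC);w2=cv2.resize(w,None,fx=8,fy=8,interpolation=cv2.INTER_CUBIC)
    r=cv2.matchTemplate(w2,t2,cv2.TM_CCOEFF_NORMED);_,m,_,l=cv2.minMaxLoc(r);print(n,round(m,3),(np.array(l)/8-6))
E
```

```text
mount 0.996 [0. 0.]
lens/iris near 0.888 [0.    0.125]
far 0.997 [0. 0.]
driver 0.996 [0. 0.]
boardcorner 0.994 [0. 0.]
```

```bash
python3 -c "
from h import *
print(manip.job_done());st()"
```

```text
the job is handed in; nothing more can be done
None
the job is handed in; nothing more can be done
```

The mirror is clamped where it stood, and I handed the job in after about 17 s of robot time.

**What I did**
- I swung the fork about 26° and slid it forward about 38 mm until the jaw straddled the post.
- I then turned the bolt clockwise about 190° until it hit its stop. The torque rose from 0.06 to 1.0 Nm with no further turning, at the angle where the lever lines up with the board.
- Only after that did I fold the lever. It came down level and stopped under a press of about 16 N.

**Last checks**
- **Mirror, driver and board:** comparing the first and last side pictures, the mirror mount, the far ring optic, the driver and the board corner show 0 pixels of shift.
- **Nearer ring optic:** it matched within 0.1 pixel, with a weaker match score (0.89), probably because the fork now lies behind it.
- **Optics case:** it was not part of the shift comparison. The arm never went near it.
- **Jaw fit:** by measurement the jaw sits at 76.3 mm from the bolt and the post at 76.0 mm.

**What disagreed:** the early side and wrist estimates of the mirror's position differed by about 4–5 mm. I took a closer wrist picture, which settled it in favour of the wrist estimate before I slid the fork.

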